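# Find the hidden catch of the bit till

## Robot

A 6-joint arm with a two-finger parallel gripper is mounted at the origin on a cart in front of the work surface, level with it; the furniture and walls round the work are solid. World frame = base frame: x ahead of the robot, y to its left, z up, the work surface at z = 0. Lengths are in m, angles in rad, forces in N, time in s.
With the tool pointing down it reaches from about 0.4 to 0.825 m from the base axis. Payload 7 kg.
Tool frame: the origin (TCP) lies midway between the tips of the shut fingers; the grasp point (between the pads) lies 19 mm behind it (arm.hold_point_z is the distance from the TCP to the grasp point, in m); z points along the fingers, x is the direction in which the jaws open and shut, and the axes are right-handed (so a half turn about z gives the same grasp; the last joint's range is limited). The gripper opens to 88 mm and grips with 3 to 60 N. Pads are 19 mm wide; open, the fingers measure 130 mm over their backs; the gripper's body (78 mm by 193 mm) begins 47 mm behind the grasp point.
Start: joints at [1.535, 0.359, 0.012, 0, -1.224, -0.288], TCP at [0.215, 0.64, 0.203] pointing down, gripper open.
Joint ranges: [-3.07, 3.07], [-1.43, 2.12], [-1.02, 1.25], [-3.03, 1.67], [-3.05, -0], [-3.03, 3.03]. Speed limits (rad/s): [2.39, 2.39, 3.01, 3.14, 3.14, 3.14].

## Interface

Orientations are given as [roll, pitch, yaw] about the fixed x, y, z axes, in that order (R = Rz(yaw) Ry(pitch) Rx(roll)).
In Python, from station import readout, viewer, job, arm gives the robot as it stands.
- The arm moves only by the tool apply_moves, never from a script. Its argument "deltas" is text: rows parted by semicolons, each of 4 numbers parted by spaces: the shift along the tool's x, y, z in cm, then the turn about the tool's z in rad. A call has 1 to 10 rows; each row shifts and turns the commanded pose from where the row before left it, along the tool's axes as they then stand; what a row does not reach is not made up. A row lasts 1/8 s, in which the tool goes at most 62.5 mm and 10.7 degrees, less where a joint would pass 70% of its speed; a pose out of reach is approached as far as the arm can. A call is refused whole if a number of a shift passes 6.25 or a number of a turn 0.188, either way. A call with a gripper value outside its range is refused whole. "gripper" is the closure, from -1 (fully open) to 1 (shut), so that 0 is half open, set as the call begins (left out, the last holds). The fingers move at their own pace and stop on an object; "squeeze" is the grip in N (left out, the last holds). Time passes only in rows, so rows that do not move let the fingers close. It gives the time, the measured TCP pose, the force and the opening at its end, in the units of the state.
- readout.get_state(): the state, without advancing time (a new reading comes with each control period).
- viewer.grab_frame(name): name is "scene" or "top" or "wrist"; returns a dict with "image" (400x640x3 uint8, red, green, blue), "camera_matrix" (3x3 intrinsics, pixels), "cam_to_world" (4x4, takes a point from camera to world coordinates). Camera axes: x right, y up, looking along -z (the intrinsics and any distortion apply to the point x, -y, -z); pixel columns grow to the right and rows downward; lengths in m; the calibration is good to about 2 mm. A picture is of the moment at which its call begins. There is no depth.
- job.job_done(): hands the job in, once; it reports no verdict.
Trained networks look in the newest picture that a camera, given by its name, has taken for a name from the list of things; names that differ only in an ending like _2 or _b are one class to them, and where a whole thing is asked for, a point or a joint stands for the part that bears it (a point fixed in the world has none). Each returns a list of dicts, best first, with "conf" (0 to 1); they miss things now and then, are a little off and sometimes report something else, mostly with a low value. They report only what shows in the picture. A call takes as long as a camera call.
- viewer.silhouettes(camera, query): "region" (400x640 bool, what is visible of it) and "extent" ([left, top, width, height] in pixels, round what is visible of it).
The state is a dict: "t": time; "q": joint angles; "qd": joint speeds; "joint_efforts": joint torques, N m; "eef_pos": TCP position; "ee_rot": TCP orientation; "force": force on the tool from outside, world axes, zero at the start; "moment": the same for the moment, N m; "width": finger opening in m.
Only numpy, scipy, OpenCV 4.12 (cv2) and the standard library are available. Lean on these libraries where they do the work, as an engineer would, in place of code of your own. Each camera call takes 0.05 s, during which the arm holds its last target.

## Task

The handleless lid of the wooden bit till is held by a hidden catch: one of the six identical slats in the flat panel in front of the lid is a button. Feel across the slats with a fingertip until you find the one that gives, and push it all the way down so that the lid springs up. Leave the lid to rise by itself without touching it, and do not pick up or push aside the things lying around.

Things in the scene. Friction and masses are not known exactly. Their poses are not given: they have to be found in the camera images.
- till: Low box of pale wood screwed to the bench, 170 (x) by 296 (y) by 60 mm high. Origin: centre of its underside, on the bench; x points from the slatted front half to the lid, y along its length, z up. Its flat top is at z = 60 mm throughout. Behind the slats and a 12 mm rail, the lid covers x = 2 to 72 mm.
- panel (a point): Middle of the slat row, on its top face; axes as the till's. Six identical brown wood slats, each 58 (x) by 42 (y) mm, lie flush with the till's top: centres at x = 0, y = -110, -66, -22, 22, 66, 110 mm from here. Five are rigid; one, at any place, is the catch and looks the same. It moves straight down, if the finger rests on no neighbour.
- catch (a joint): How far the catch slat is pushed down, in m: 0 flush, 0.007 on its end stop. It gives under about 4 to 6 N, has no return spring and stays where it is pushed. It lifts the lid through a linkage (75 rad of lid per m of catch, so about 0.5 rad at the stop).
- lid: Flat handleless plywood lid, 70 by 264 by 8 mm, flush in the top of the till when shut. Origin on its hinge line along the far (+x) edge, halfway along, 4 mm below the till's top. Its z axis points up when shut and leans as the lid opens; when released, its near edge rises about 35 mm beside the slat row.
- masking_tape: Roll of masking tape lying flat, 96 mm across and 25 mm high, loose on the bench to the left (+y) of the till. Origin: centre of its underside. Leave alone.
- tape_measure: Tape measure, 58 by 77 by 62 mm high, loose on the bench to the right (-y) of the till. Origin: centre of its underside. Leave alone.
- screwdriver: Screwdriver with an orange handle, 235 mm long and 35 mm high, loose on the bench along the front (-x) of the till. Origin: middle of its underside. Leave alone.

How it is judged:
At the end, for the whole second after the job is handed in: The catch slat is down by more than 5.5 of its 7 mm, the lid stands open by more than 0.35 rad, and the three loose things are within 30 mm of where they lay (value of joint catch above 0.0055 m and angle between lid's own z axis and vertical above 0.35 rad and distance of each of masking_tape, tape_measure, screwdriver from where it was at the start of the episode below 0.03 m); the robot touches nothing.
It fails at once if the lid is touched (over 3 N) instead of left to rise by itself (contact force between any of the fingers, the arm and lid above 3 N).
It fails at once if the masking tape is lifted or pushed aside by more than 30 mm (distance of masking_tape from where it was at the start of the episode above 0.03 m).
It fails at once if the tape measure is lifted or pushed aside by more than 30 mm (distance of tape_measure from where it was at the start of the episode above 0.03 m).
It fails at once if the screwdriver is lifted or pushed aside by more than 30 mm (distance of screwdriver from where it was at the start of the episode above 0.03 m).
It also fails if it takes over 51 s, if anything falls off the work surface, if the arm or the gripper's body presses on something with over 40 N, if the wrist force passes 120 N, or if a joint passes its speed limit or range.

## Working session

There is one attempt and no reset: what is moved stays moved. The work goes in short steps, Python scripts to look and compute and a tool call to move; the robot and the scene stay as the last step left them, time stands still between calls to the robot, and variables do not carry over. Pictures are saved under pics/ and viewed, and the job is handed in when it is done.

Besides the shell and the picture viewer there is one more tool, called after "Request:" as name(argument=value, ...), one argument or row to a line, values as JSON. apply_moves: Moves the arm, as the interface text tells. Its arguments: {"type":"object","properties":{"deltas":{"type":"string"},"gripper":{"type":"number"},"squeeze":{"type":"number"}},"required":["deltas"]}

```bash
mkdir -p pics; ls
python3 - <<'E'
from station import readout, viewer, job, arm
import cv2,numpy as np
s=readout.get_state(); print(s)
print(arm.hold_point_z)
for n in("scene","top"):
    f=viewer.grab_frame(n); cv2.imwrite(f"pics/{n}0.png",f["image"][:,:,::-1]); print(n,f["camera_matrix"],f["cam_to_world"])
    for q in("till","panel","lid","masking_tape","tape_measure","screwdriver"):
        try: print(q,[(round(d["conf"],2),d["extent"]) for d in viewer.silhouettes(n,q)])
        except Exception as e: print(q,e)
E
```

```text
pics
{'t': 0.0, 'q': array([ 1.53510121e+00,  3.59388322e-01,  1.10503533e-02, -3.74662550e-04,
       -1.22411431e+00, -2.88123266e-01]), 'qd': array([-0.00135418, -0.00093068,  0.00035656, -0.00191225, -0.0003525 ,
       -0.00163626]), 'joint_efforts': array([-3.04603818e-04, -5.82714272e+01,  2.93052453e+01,  6.99722573e+00,
        6.85457155e-03, -1.72159080e-04]), 'eef_pos': array([0.21461387, 0.63939968, 0.20231369]), 'ee_rot': array([-3.14145975e+00, -1.68778240e-03, -1.89474242e+00]), 'force': array([ 0.56432134,  0.52929977, -0.13486241]), 'moment': array([ 0.02247457,  0.01330595, -0.02891515]), 'width': 0.08773235382312529}
0.0188
scene [[394.16377884   0.         320.3515875 ]
 [  0.         394.16377884 195.66461245]
 [  0.           0.           1.        ]] [[-0.72088006  0.30764077 -0.62103873 -0.08686177]
 [-0.69270266 -0.34859011  0.63138575  0.60422533]
 [-0.02224796  0.88534857  0.46439523  0.51626573]
 [ 0.          0.          0.          1.        ]]
till [(0.88, [282.0, 167.5, 127.0, 79.7])]
panel [(0.9, [276.4, 171.3, 134.8, 73.3]), (0.51, [244.6, 231.4, 44
[... 152 characters left out ...]
 229.6, 42.2, 34.7])]
tape_measure [(0.39, [247.1, 228.7, 43.0, 32.7])]
screwdriver [(0.87, [349.6, 215.9, 63.5, 36.1])]
top [[517.9012444    0.         317.13452312]
 [  0.         517.9012444  206.7534707 ]
 [  0.           0.           1.        ]] [[-0.01313499  0.99304716 -0.1169821   0.32860275]
 [-0.99972979 -0.01528632 -0.01751205  0.00770559]
 [-0.01917852  0.11672047  0.99297962  1.53875052]
 [ 0.          0.          0.          1.        ]]
till [(0.77, [294.8, 174.5, 117.5, 74.9])]
panel [(0.62, [296.9, 175.7, 112.7, 75.2]), (0.6, [312.2, 179.4, 88.5, 40.3])]
lid [(0.78, [312.4, 178.9, 86.6, 39.6])]
masking_tape [(0.58, [256.5, 188.0, 31.2, 36.2])]
tape_measure []
screwdriver []
```

Run:
```python
import cv2
a=cv2.imread("pics/top0.png")[140:290,220:450]; cv2.imwrite("pics/t1.png",cv2.resize(a,None,fx=3.4,fy=3.4,interpolation=2))
a=cv2.imread("pics/scene0.png")[140:290,220:450]; cv2.imwrite("pics/s1.png",cv2.resize(a,None,fx=3.4,fy=3.4,interpolation=2))
```

```text
(no output)
```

View pics/t1.png

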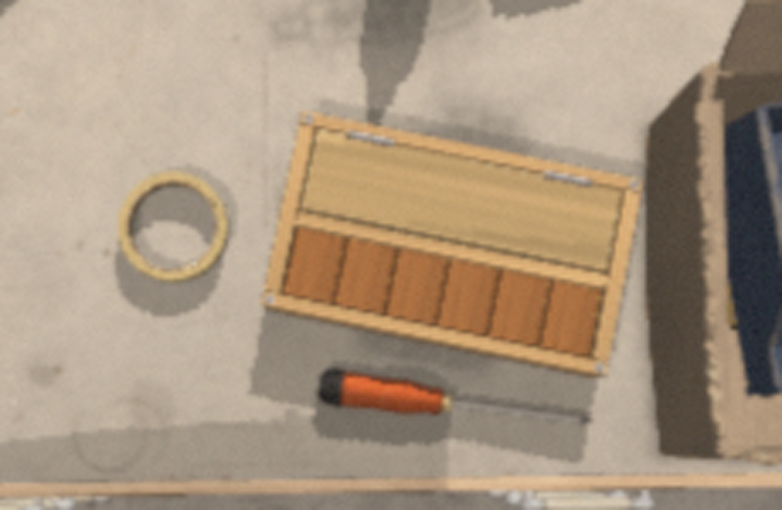

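View pics/s1.png

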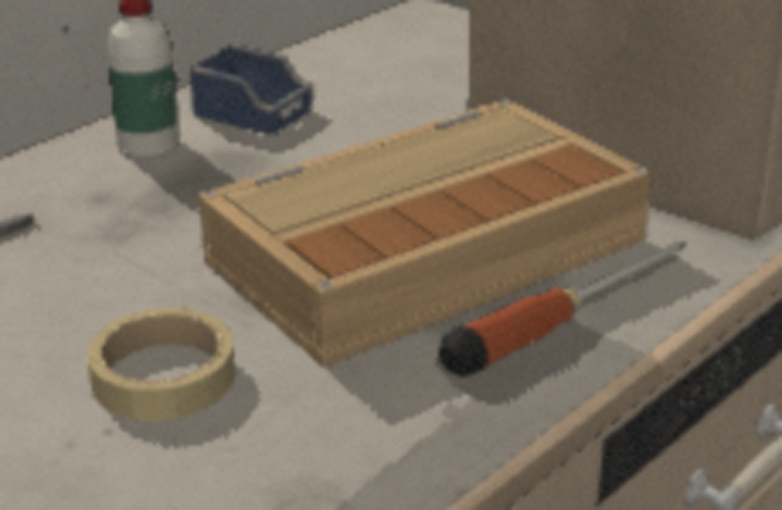

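View pics/scene0.png

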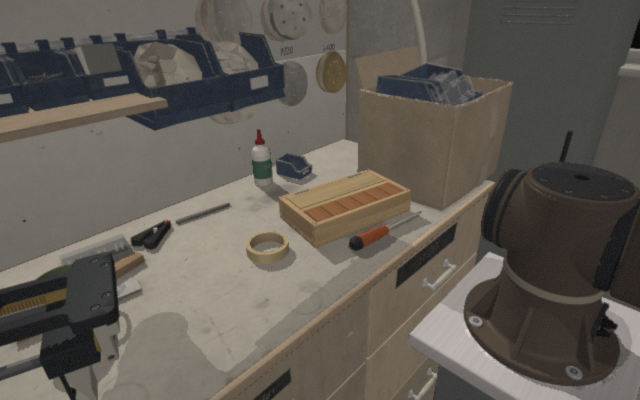

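```bash
cat > h.py <<'E'
import numpy as np, cv2
def ray(f,uv,z):
    K=f["camera_matrix"];T=f["cam_to_world"]
    d=np.array([(uv[0]-K[0,2])/K[0,0],-(uv[1]-K[1,2])/K[1,1],-1]); d=T[:3,:3]@d; o=T[:3,3]
    return o+d*(z-o[2])/d[2]
def proj(f,P):
    K=f["camera_matrix"];T=f["cam_to_world"]
    p=(np.atleast_2d(P)-T[:3,3])@T[:3,:3]
    return np.c_[K[0,0]*p[:,0]/-p[:,2]+K[0,2], -K[1,1]*p[:,1]/-p[:,2]+K[1,2]]
E
python3 - <<'E'
from station import readout, viewer
from h import *
from scipy.optimize import least_squares
f=viewer.grab_frame("top"); g=viewer.grab_frame("scene")
z=lambda u,v:(220+(u+.5)/3.4-.5,140+(v+.5)/3.4-.5)
# till-frame: far-left(+x,+y), far-right, near-right, near-left
M=np.array([[85,148],[85,-148],[-85,-148],[-85,148]])/1000
ct=[z(305,116),z(637,184),z(601,373),z(267,301)]
cs=[z(203,197),z(507,101),z(649,171),z(324,288)]
for n,F,c in(("top",f,ct),("scene",g,cs)):
    W=np.array([ray(F,u,.06) for u in c]); print(n,W.round(4).tolist())
    print(np.linalg.norm(W-np.roll(W,-1,0),axis=1).round(4))
def pose(p):
    R=np.array([[np.cos(p[2]),-np.sin(p[2])],[np.sin(p[2]),np.cos(p[2])]])
    return R,np.c_[M@R.T+p[:2],np.full(4,.06)]
for w in((1,0),(0,1),(1,1)):
    r=lambda p:np.r_[w[0]*(proj(f,pose(p)[1])-ct).ravel(),w[1]*(proj(g,pose(p)[1])-cs).ravel()]
    s=least_squares(r,[.5,0,0]); print(w,s.x,np.abs(s.fun).max())
p=s.x; R,_=pose(p)
# slats at till x: rail 12 before lid start 2 -> slat x -10-29=-39
S=np.array([[-.039,y] for y in(-.11,-.066,-.022,.022,.066,.11)])@R.T+p[:2]
print(S.round(4)); 
a=f["image"].copy(); b=g["image"].copy()
def dr(F,im,nm):
    im=cv2.resize(im[140:290,220:450],None,fx=3.4,fy=3.4,interpolation=2)[:,:,::-1].copy()
    for s_ in S:
        for dx,dy in((0,0),(.029,.021),(.029,-.021),(-.029,.021),(-.029,-.021)):
            u=proj(F,np.r_[s_+R@[dx,dy],.06])[0]; cv2.circle(im,tuple(int(q) for q in ((u-[220,140]+.5)*3.4-.5)),2,(255,0,0),-1)
    cv2.imwrite(nm,im)
dr(f,a,"pics/ov_t.png");dr(g,b,"pics/ov_s.png")
E
python3 - <<'E'
import cv2
cv2.imwrite("pics/box.png",cv2.resize(cv2.imread("pics/top0.png")[100:300,300:520],None,fx=3,fy=3))
E
```

```text
top [[0.5994, 0.0551, 0.06], [0.5364, -0.225, 0.06], [0.3776, -0.1897, 0.06], [0.4419, 0.0889, 0.06]]
[0.2871 0.1627 0.286  0.1611]
scene [[0.5926, 0.0587, 0.06], [0.5316, -0.223, 0.06], [0.3734, -0.1901, 0.06], [0.4385, 0.0893, 0.06]]
[0.2882 0.1616 0.2868 0.1571]
(1, 0) [ 0.48898352 -0.06765898 -0.22181451] 2.267798659160235
(0, 1) [ 0.48633351 -0.06920741 -0.21136106] 1.7672040715045796
(1, 1) [ 0.48757855 -0.0687019  -0.21704922] 2.2431696253226505
[[ 0.4258 -0.1677]
 [ 0.4353 -0.1248]
 [ 0.4448 -0.0818]
 [ 0.4542 -0.0388]
 [ 0.4637  0.0041]
 [ 0.4732  0.0471]]
```

View pics/ov_t.png

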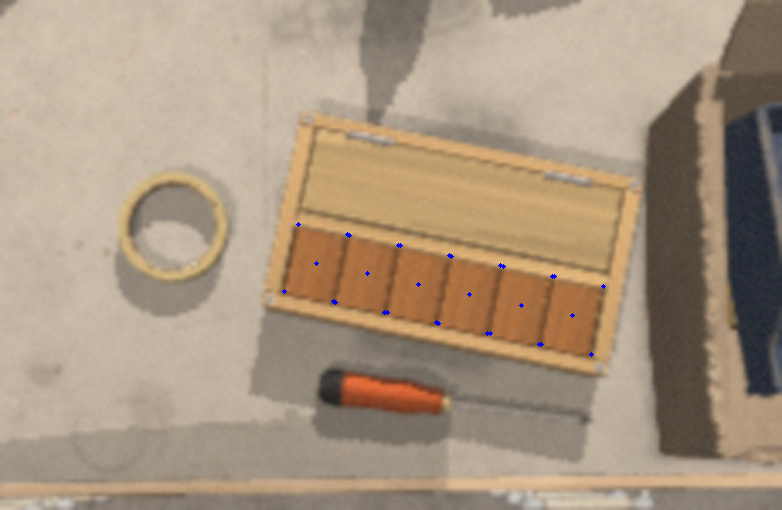

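View pics/ov_s.png

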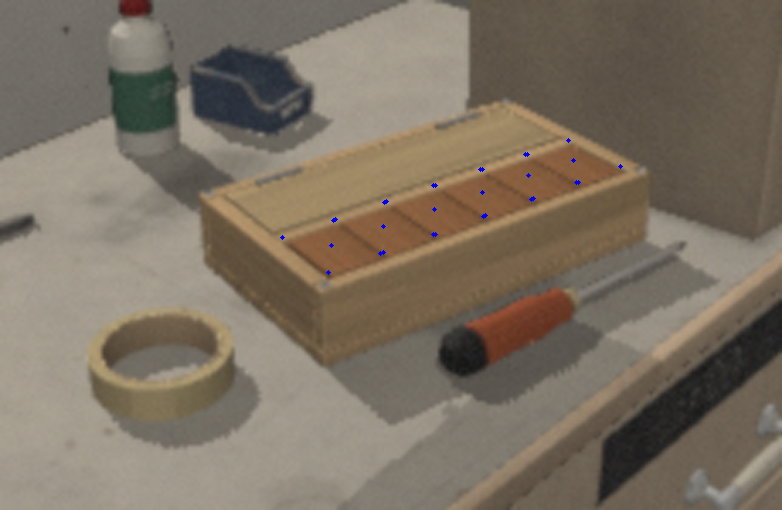

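View pics/box.png

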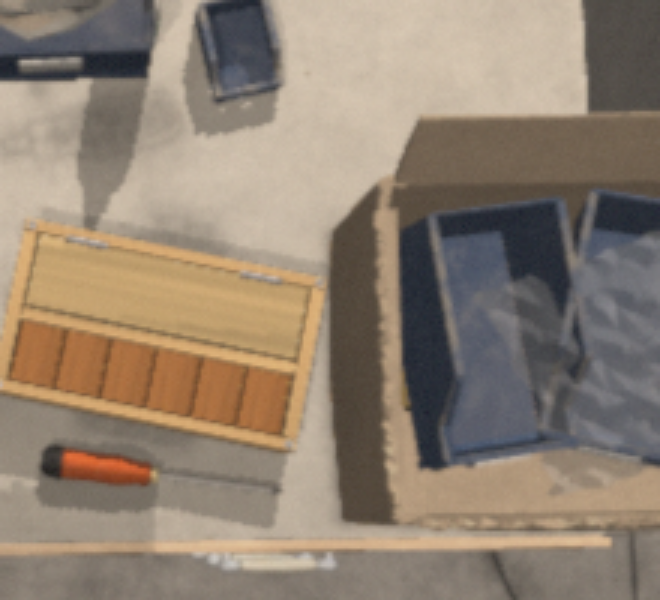

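View pics/top0.png

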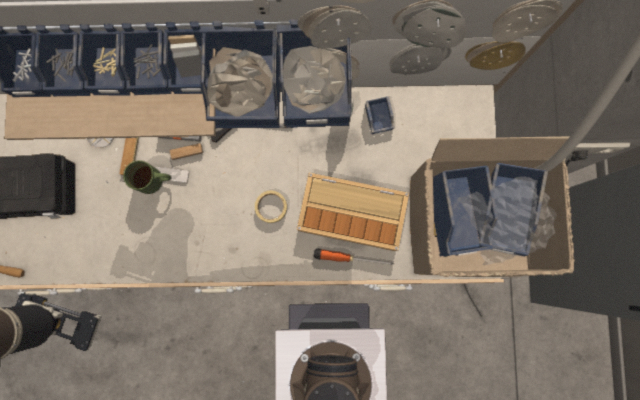

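```bash
cat >> h.py <<'E'
def rows(s,target,yawt,n,step=None):
    """world target -> n rows of tool shifts in cm + turn"""
    p=np.array(s["eef_pos"]); y=s["ee_rot"][2]
    dy=(yawt-y+np.pi)%(2*np.pi)-np.pi; d=(np.array(target)-p)/n; out=[]
    for i in range(n):
        a=y+dy*i/n
        X=np.array([np.cos(a),np.sin(a),0]);Y=np.array([np.sin(a),-np.cos(a),0])
        out.append("%.2f %.2f %.2f %.3f"%(d@X*100,d@Y*100,-d[2]*100,-dy/n))
    return "; ".join(out)
E
python3 - <<'E'
from h import *
from station import readout
r=rows(readout.get_state(),[.43,-.06,.15],-3.358,20).split("; ")
print("; ".join(r[:10]));print("; ".join(r[10:]))
E
```

```text
2.98 -2.13 0.27 0.073; 2.81 -2.35 0.27 0.073; 2.63 -2.54 0.27 0.073; 2.44 -2.73 0.27 0.073; 2.23 -2.90 0.27 0.073; 2.02 -3.06 0.27 0.073; 1.79 -3.20 0.27 0.073; 1.55 -3.32 0.27 0.073; 1.30 -3.42 0.27 0.073; 1.05 -3.51 0.27 0.073
0.79 -3.58 0.27 0.073; 0.52 -3.62 0.27 0.073; 0.26 -3.65 0.27 0.073; -0.01 -3.66 0.27 0.073; -0.28 -3.65 0.27 0.073; -0.54 -3.62 0.27 0.073; -0.81 -3.57 0.27 0.073; -1.07 -3.50 0.27 0.073; -1.32 -3.42 0.27 0.073; -1.56 -3.31 0.27 0.073
```

Request:
apply_moves(
  deltas="3.0 -2.1 0.3 0.073; 2.8 -2.35 0.3 0.073; 2.6 -2.5 0.3 0.073; 2.4 -2.7 0.3 0.073; 2.2 -2.9 0.3 0.073; 2.0 -3.1 0.3 0.073; 1.8 -3.2 0.3 0.073; 1.55 -3.3 0.3 0.073; 1.3 -3.4 0.3 0.073; 1.05 -3.5 0.3 0.073",
  gripper=1,
  squeeze=20,
)

```text
t: 2.05
eef_pos: [0.3225, 0.2903, 0.1735]
ee_rot: [3.141, 0.001, -2.627]
force: [0.2, 0.0, 0.9]
width: 0.0008
```

Request:
apply_moves(
  deltas="0.8 -3.6 0.2 0.073; 0.5 -3.6 0.2 0.073; 0.25 -3.65 0.2 0.073; 0 -3.65 0.2 0.073; -0.3 -3.65 0.2 0.073; -0.5 -3.6 0.2 0.073; -0.8 -3.6 0.2 0.073; -1.05 -3.5 0.2 0.073; -1.3 -3.4 0.2 0.073; -1.55 -3.3 0.2 0.073",
)

```text
t: 3.3
eef_pos: [0.4305, -0.0592, 0.1536]
ee_rot: [3.141, 0.001, 2.926]
force: [0.2, 0.6, 0.7]
width: 0.0008
```

Run:
```python
from station import readout, viewer
import cv2
s=readout.get_state(); print({k:s[k] for k in("t","q","eef_pos","ee_rot","force","width")})
for n in("wrist","scene"):
    f=viewer.grab_frame(n); cv2.imwrite(f"pics/{n}2.png",f["image"][:,:,::-1]); print(f["camera_matrix"],f["cam_to_world"])
```

```text
{'t': 3.3, 'q': array([ 3.20661395e-01, -6.26566836e-03, -5.64315382e-01,  1.03603475e-04,
       -1.01174256e+00, -5.36040808e-01]), 'eef_pos': array([ 0.43050159, -0.05915911,  0.15357285]), 'ee_rot': array([3.14115541e+00, 9.08103614e-04, 2.92626795e+00]), 'force': array([0.16921709, 0.62562986, 0.73352495]), 'width': 0.000784128725420253}
[[281.92455402   0.         321.26172332]
 [  0.         281.92455402 196.49823709]
 [  0.           0.           1.        ]] [[-0.97711932 -0.20306282 -0.06327192  0.41166638]
 [ 0.2126879  -0.93468951 -0.28481462 -0.13770714]
 [-0.00130434 -0.29175504  0.95649218  0.33452896]
 [ 0.          0.          0.          1.        ]]
[[394.16377884   0.         320.3515875 ]
 [  0.         394.16377884 195.66461245]
 [  0.           0.           1.        ]] [[-0.72088006  0.30764077 -0.62103873 -0.08686177]
 [-0.69270266 -0.34859011  0.63138575  0.60422533]
 [-0.02224796  0.88534857  0.46439523  0.51626573]
 [ 0.          0.          0.          1.        ]]
```

View pics/wrist2.png

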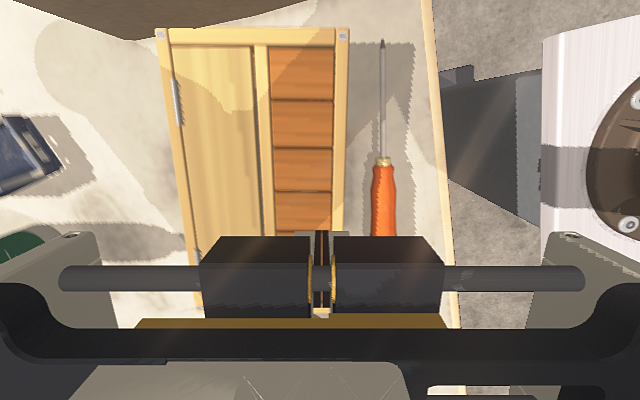

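View pics/scene2.png

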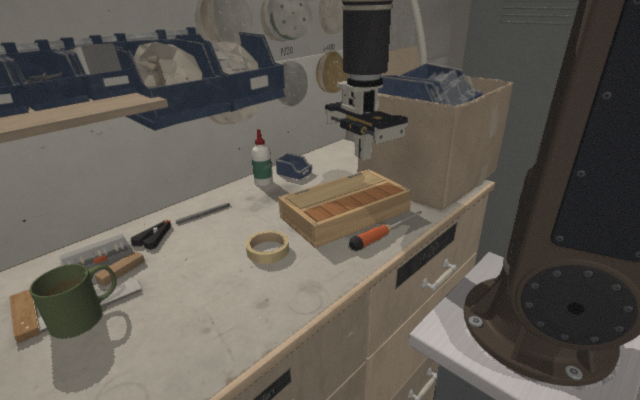

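Run:
```python
from h import *
import cv2
a=cv2.imread("pics/wrist2.png")[20:240,150:360]; cv2.imwrite("pics/w2z.png",cv2.resize(a,None,fx=2.7,fy=2.7,interpolation=2))
F=dict(camera_matrix=np.array([[281.92455402,0,321.26172332],[0,281.92455402,196.49823709],[0,0,1]]),cam_to_world=np.array([[-0.97711932,-0.20306282,-0.06327192,0.41166638],[0.2126879,-0.93468951,-0.28481462,-0.13770714],[-0.00130434,-0.29175504,0.95649218,0.33452896],[0,0,0,1]]))
for nm,p in(("-.039,y",[.4876,-.0687,-.217]),):
    c,s=np.cos(p[2]),np.sin(p[2]);R=np.array([[c,-s],[s,c]])
    for y in(-.132,-.088,-.044,0):
        for x in(-.01,-.068):
            print(x,y,proj(F,np.r_[R@[x,y]+p[:2],.06])[0].round(1))
```

```text
-0.01 -0.132 [265.9  53.1]
-0.068 -0.132 [331.7  53.3]
-0.01 -0.088 [268.5 105.5]
-0.068 -0.088 [331.1 105.7]
-0.01 -0.044 [270.8 153.1]
-0.068 -0.044 [330.5 153.2]
-0.01 0 [273.  196.4]
-0.068 0 [329.9 196.5]
```

View pics/w2z.png

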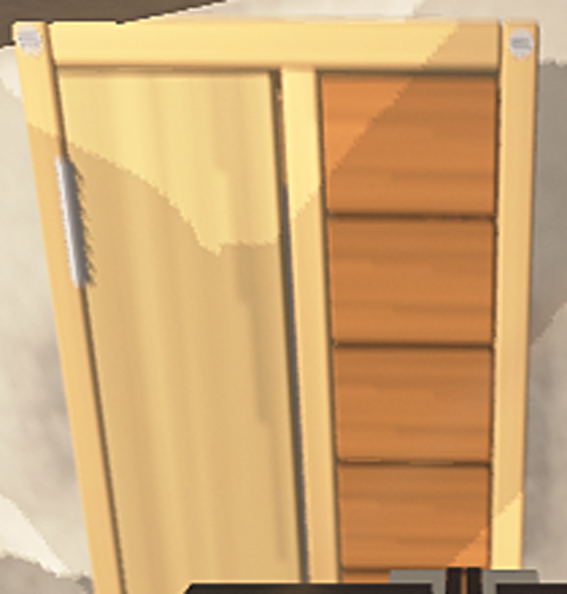

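Request:
apply_moves(
  deltas="-0.65 1.1 1.5 0; -0.65 1.1 1.5 0; 0 0 1.5 0; 0 0 1.5 0; 0 0 1.5 0; 0 0 0.5 0; 0 0 0.3 0; 0 0 0 0",
)

```text
t: 4.4
eef_pos: [0.4477, -0.0391, 0.0706]
ee_rot: [3.141, 0.0, 2.929]
force: [1.2, -0.8, 0.2]
width: 0.0004
```

Run:
```python
from station import readout, viewer
from h import *
s=readout.get_state(); print({k:s[k] for k in("t","eef_pos","ee_rot","force")})
for n in("scene","top"):
    f=viewer.grab_frame(n);u=proj(f,s["eef_pos"])[0];print(n,u)
    cv2.imwrite(f"pics/{n}3.png",cv2.resize(f["image"][110:270,240:450],None,fx=3.6,fy=3.6,interpolation=2)[:,:,::-1])
```

```text
{'t': 4.4, 'eef_pos': array([ 0.44765706, -0.03907036,  0.07057887]), 'ee_rot': array([3.14139386e+00, 4.76181914e-04, 2.92887586e+00]), 'force': array([ 1.21625142, -0.83533656,  0.24267382])}
scene [349.63103258 198.12607321]
top [342.96207974 225.21099079]
```

View pics/scene3.png

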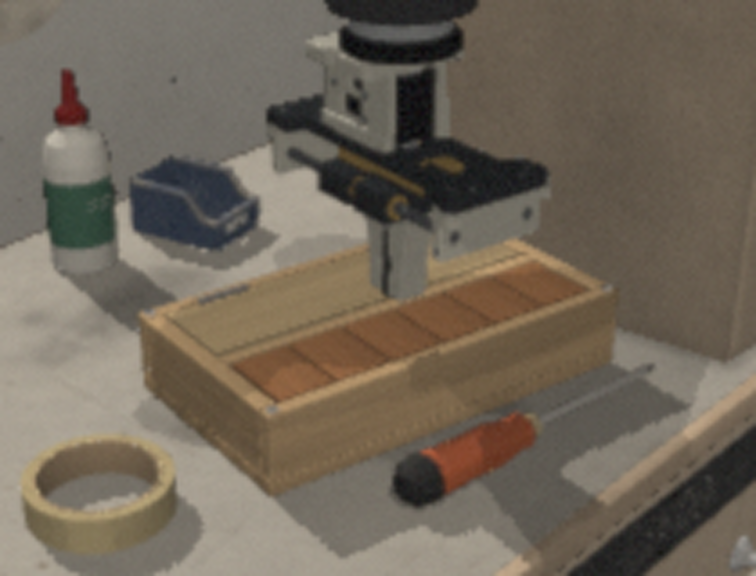

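View pics/top3.png

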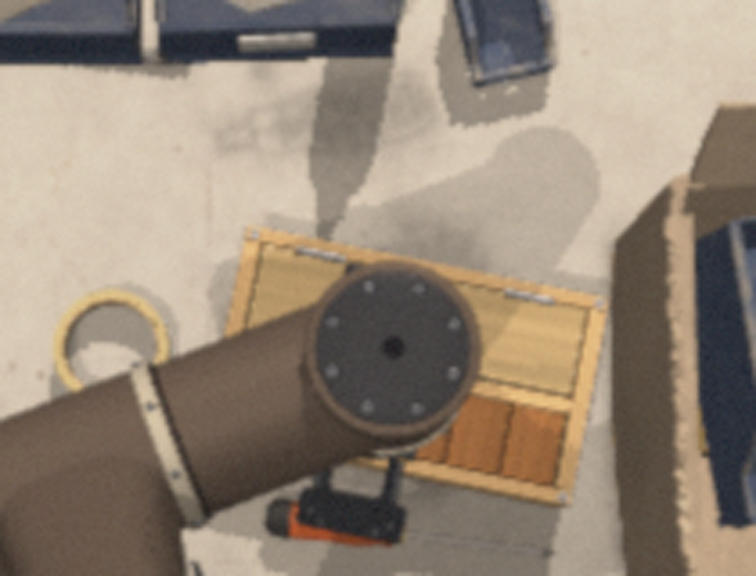

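Run:
```python
from station import readout, viewer
from h import *
s=readout.get_state(); p=s["eef_pos"]
for n in("scene","wrist"):
    f=viewer.grab_frame(n)
    if n=="scene":
        im=cv2.resize(f["image"][150:250,270:420],None,fx=5.3,fy=5.3,interpolation=2)[:,:,::-1].copy(); o=[270,150];k=5.3
    else:
        im=f["image"][:,:,::-1].copy(); o=[0,0];k=1
    for dz,c in((0,(0,0,255)),(.02,(0,255,0)),(.04,(255,0,0)),(.07,(255,255,0))):
        u=proj(f,p+[0,0,dz])[0];print(n,dz,u); cv2.circle(im,tuple(int(q) for q in ((u-o+.5)*k-.5)),2,c,-1)
    cv2.imwrite(f"pics/{n}4.png",im)
```

```text
scene 0 [349.60366633 198.04831547]
scene 0.02 [349.70657309 190.61398219]
scene 0.04 [349.81154296 183.0306022 ]
scene 0.07 [349.97300392 171.36611507]
wrist 0 [319.14145514 231.58423076]
wrist 0.02 [318.87616398 244.6318856 ]
wrist 0.04 [318.54678164 260.83169819]
wrist 0.07 [317.87048879 294.09340114]
```

View pics/scene4.png

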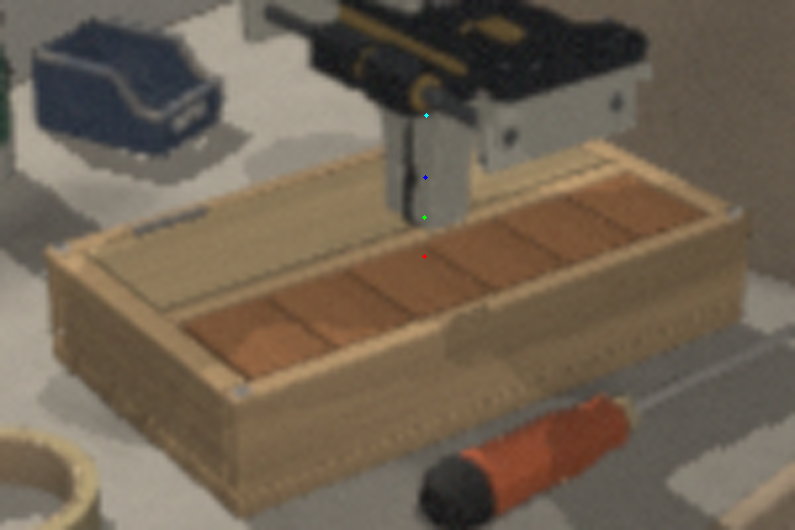

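View pics/wrist4.png

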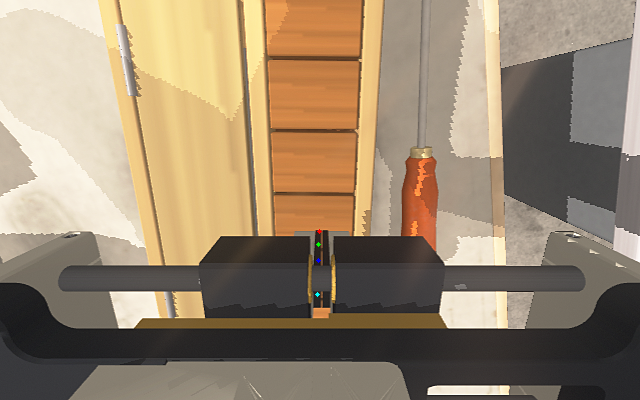

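Request:
apply_moves(
  deltas="0 -0.2 0.2 0; 0 0 0.3 0; 0 0 0.2 0; 0 0 0 0",
)

```text
t: 5.1
eef_pos: [0.4468, -0.0412, 0.063]
ee_rot: [-3.141, -0.0, 2.929]
force: [0.0, -0.9, 0.7]
width: 0.0006
```

Request:
apply_moves(
  deltas="0 0 0.15 0; 0 0 0.1 0; 0 0 0 0",
)

```text
t: 5.48
eef_pos: [0.447, -0.0412, 0.0607]
ee_rot: [-3.142, -0.0, 2.929]
force: [0.4, -0.2, 0.7]
width: 0.0002
```

Request:
apply_moves(
  deltas="0 0 0.1 0; 0 0 0.1 0; 0 0 0 0",
)

```text
t: 5.85
eef_pos: [0.4469, -0.0412, 0.0587]
ee_rot: [-3.141, -0.0, 2.929]
force: [-1.1, -0.7, 0.4]
width: 0.0004
```

Request:
apply_moves(
  deltas="0 0 0.1 0; 0 0 0.1 0; 0 0 0 0",
)

```text
t: 6.22
eef_pos: [0.447, -0.0412, 0.0567]
ee_rot: [-3.141, -0.0, 2.929]
force: [-0.3, -0.7, 1.1]
width: 0.0005
```

Request:
apply_moves(
  deltas="0 0 0.1 0; 0 0 0.1 0; 0 0 0 0",
)

```text
t: 6.6
eef_pos: [0.447, -0.0412, 0.0547]
ee_rot: [-3.142, -0.0, 2.929]
force: [-0.4, -0.1, 0.8]
width: 0.0007
```

Run:
```python
from station import readout, viewer
from h import *
f=viewer.grab_frame("scene")
im=cv2.resize(f["image"][150:250,270:420],None,fx=5.3,fy=5.3,interpolation=2)[:,:,::-1]
cv2.imwrite("pics/scene5.png",im)
```

```text
(no output)
```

View pics/scene5.png

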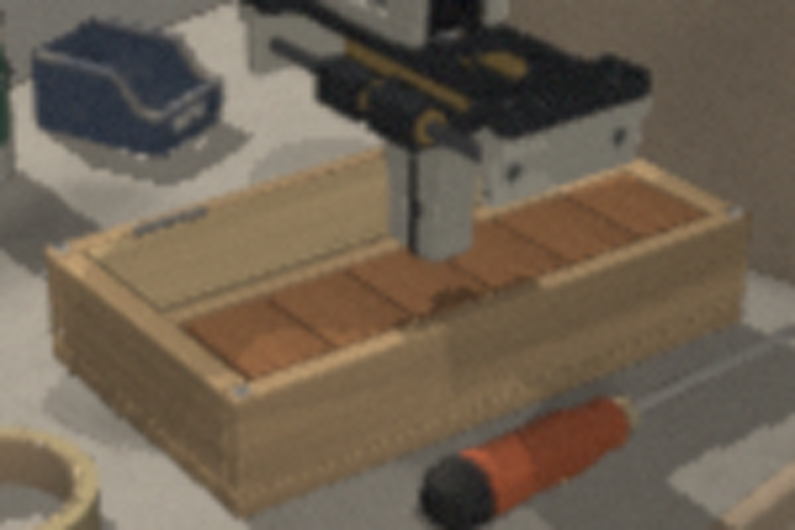

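Request:
apply_moves(
  deltas="0 0 0.1 0; 0 0 0.1 0; 0 0 0 0",
)

```text
t: 7.02
eef_pos: [0.4469, -0.0412, 0.0527]
ee_rot: [-3.142, -0.0, 2.929]
force: [-0.5, 0.7, -0.7]
width: 0.0003
```

Request:
apply_moves(
  deltas="0 0 0.1 0; 0 0 0.1 0; 0 0 0 0",
)

```text
t: 7.4
eef_pos: [0.447, -0.0412, 0.0507]
ee_rot: [-3.142, -0.0, 2.929]
force: [-0.4, -1.4, 1.0]
width: 0.0009
```

Request:
apply_moves(
  deltas="0 0 0.1 0; 0 0 0.1 0; 0 0 0 0",
)

```text
t: 7.78
eef_pos: [0.4469, -0.0412, 0.0487]
ee_rot: [-3.141, -0.0, 2.929]
force: [0.2, 0.4, -0.6]
width: 0.0002
```

Request:
apply_moves(
  deltas="0 0 0.1 0; 0 0 0.1 0; 0 0 0 0",
)

```text
t: 8.15
eef_pos: [0.4469, -0.0412, 0.0467]
ee_rot: [-3.141, -0.0, 2.929]
force: [-0.0, -0.5, -0.5]
width: 0.0004
```

Run:
```python
from station import readout, viewer
from h import *
f=viewer.grab_frame("scene")
im=cv2.resize(f["image"][150:250,270:420],None,fx=5.3,fy=5.3,interpolation=2)[:,:,::-1]
cv2.imwrite("pics/scene6.png",im)
f=viewer.grab_frame("wrist");cv2.imwrite("pics/wrist6.png",f["image"][:,:,::-1])
```

```text
(no output)
```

View pics/scene6.png

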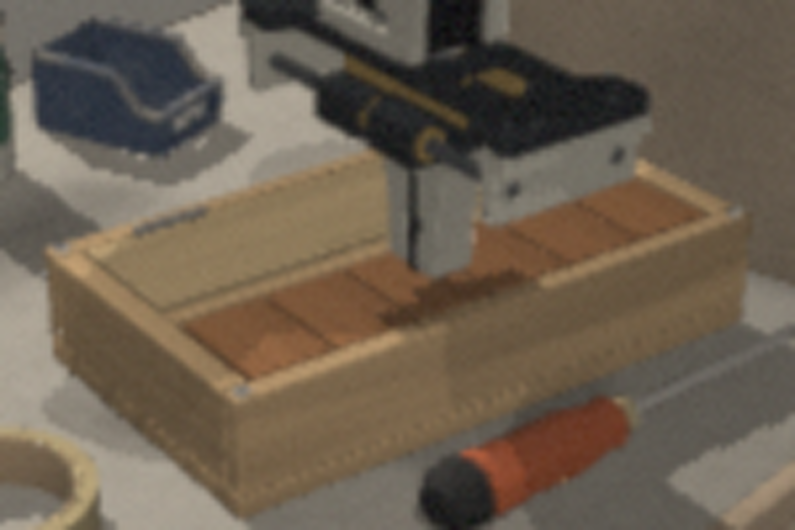

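View pics/wrist6.png

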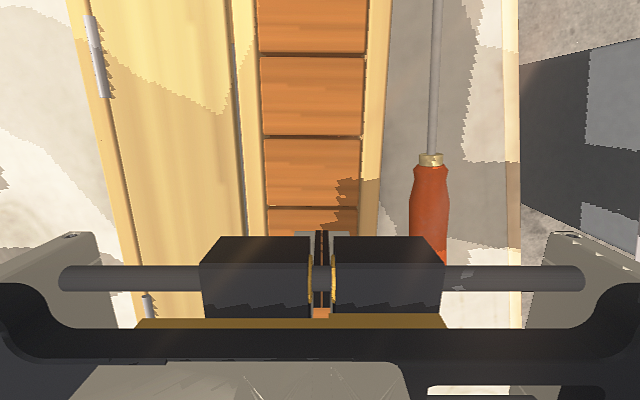

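Request:
apply_moves(
  deltas="0 0 0.1 0; 0 0 0.1 0; 0 0 0 0",
)

```text
t: 8.62
eef_pos: [0.4469, -0.0412, 0.0447]
ee_rot: [-3.141, -0.0, 2.929]
force: [0.5, -0.6, 0.7]
width: 0.0004
```

Request:
apply_moves(
  deltas="0 0 0.1 0; 0 0 0 0; 0 0 0 0",
)

```text
t: 9.0
eef_pos: [0.447, -0.0412, 0.0438]
ee_rot: [-3.142, -0.0, 2.929]
force: [-0.1, 0.3, -0.9]
width: 0.0006
```

Request:
apply_moves(
  deltas="0 0 0.1 0; 0 0 0 0",
)

```text
t: 9.25
eef_pos: [0.447, -0.0412, 0.0427]
ee_rot: [-3.142, -0.0, 2.929]
force: [-0.3, 0.3, 0.3]
width: 0.0004
```

Request:
apply_moves(
  deltas="0 0 0.1 0; 0 0 0 0",
)

```text
t: 9.5
eef_pos: [0.4469, -0.0412, 0.0417]
ee_rot: [-3.141, -0.0, 2.929]
force: [-0.3, 1.1, 1.1]
width: 0.0003
```

Request:
apply_moves(
  deltas="0 0 0.1 0; 0 0 0 0",
)

```text
t: 9.75
eef_pos: [0.4469, -0.0412, 0.0407]
ee_rot: [-3.142, -0.0, 2.929]
force: [0.2, -1.1, -0.7]
width: 0.0003
```

Run:
```python
from station import readout, viewer
from h import *
f=viewer.grab_frame("scene")
im=cv2.resize(f["image"][150:250,270:420],None,fx=5.3,fy=5.3,interpolation=2)[:,:,::-1]
cv2.imwrite("pics/scene7.png",im)
```

```text
(no output)
```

View pics/scene7.png

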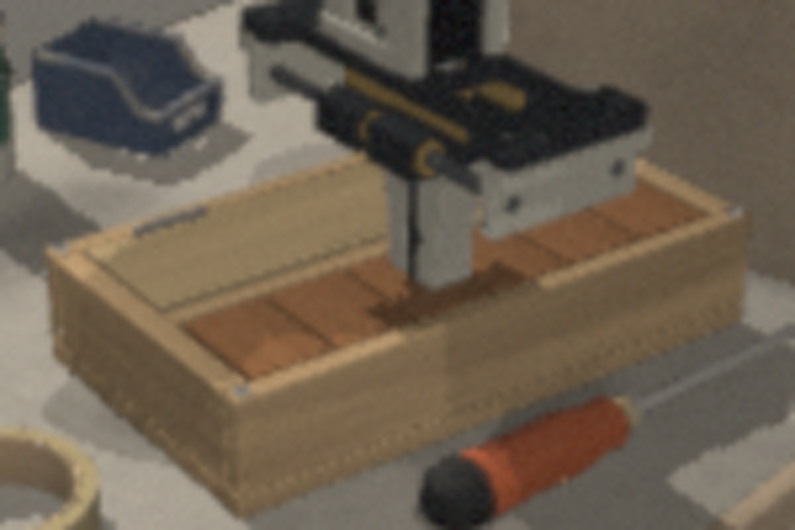

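Request:
apply_moves(
  deltas="0 0 0.1 0; 0 0 0 0",
)

```text
t: 10.05
eef_pos: [0.447, -0.0412, 0.0397]
ee_rot: [-3.142, -0.0, 2.929]
force: [-0.8, -0.7, 0.1]
width: 0.0006
```

Request:
apply_moves(
  deltas="0 0 0.1 0; 0 0 0 0",
)

```text
t: 10.3
eef_pos: [0.4469, -0.0412, 0.0387]
ee_rot: [-3.142, -0.0, 2.929]
force: [0.3, -0.7, -0.6]
width: 0.0005
```

Request:
apply_moves(
  deltas="0 0 0.1 0; 0 0 0 0",
)

```text
t: 10.55
eef_pos: [0.4469, -0.0412, 0.0377]
ee_rot: [-3.142, -0.0, 2.929]
force: [-0.7, -1.0, -0.5]
width: 0.0007
```

Request:
apply_moves(
  deltas="0 0 0.1 0; 0 0 0 0",
)

```text
t: 10.8
eef_pos: [0.4471, -0.0412, 0.037]
ee_rot: [-3.142, 0.0, 2.929]
force: [-2.4, -0.0, 5.0]
width: 0.0007
```

Run:
```python
from station import readout, viewer
from h import *
f=viewer.grab_frame("scene")
im=cv2.resize(f["image"][150:250,270:420],None,fx=5.3,fy=5.3,interpolation=2)[:,:,::-1]
cv2.imwrite("pics/scene8.png",im); print(readout.get_state()["force"])
```

```text
[-0.72916383  0.95510684  5.42818571]
```

View pics/scene8.png

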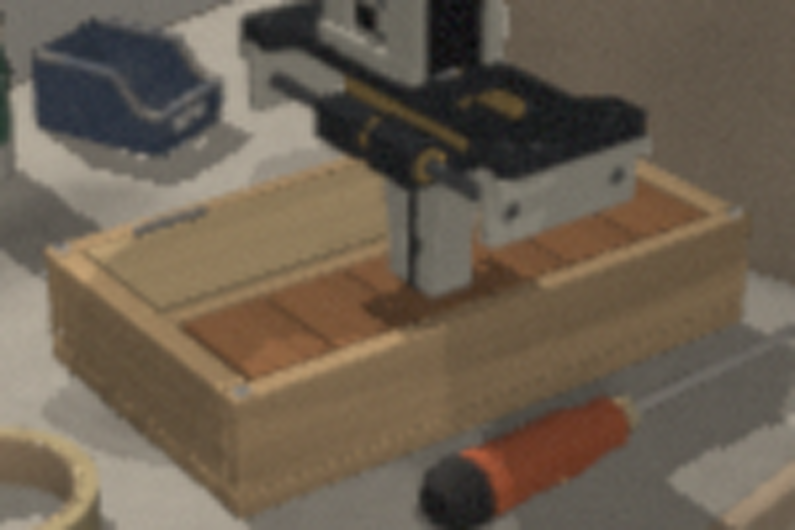

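Run:
```python
from station import readout, viewer
from h import *
f=viewer.grab_frame("wrist"); s=readout.get_state(); print(s["t"],s["eef_pos"],s["force"])
cv2.imwrite("pics/wrist9.png",cv2.resize(f["image"][0:250,200:420],None,fx=2.4,fy=2.4,interpolation=2)[:,:,::-1])
a=s["ee_rot"][2];X=np.array([np.cos(a),np.sin(a),0]);Y=np.array([np.sin(a),-np.cos(a),0])
for u,v in((310,0),(310,50),(310,100),(310,150),(310,200),(310,230),(250,200),(370,200),(300,200)):
    d=ray(f,(u,v),.06)-s["eef_pos"]; print(u,v,(d@X*1000).round(1),(d@Y*1000).round(1))
```

```text
10.9 [ 0.44712309 -0.04113292  0.03699265] [-1.94985408  1.0665768   5.61953645]
310 0 -4.1 -131.9
310 50 -4.3 -110.0
310 100 -4.6 -86.1
310 150 -4.9 -59.7
310 200 -5.2 -30.4
310 230 -5.4 -11.3
250 200 -40.5 -30.4
370 200 30.1 -30.5
300 200 -11.0 -30.4
```

View pics/wrist9.png

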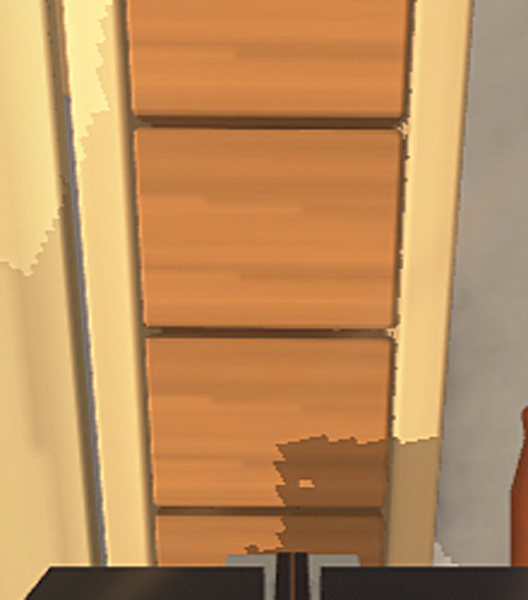

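Request:
apply_moves(
  deltas="0 0 0.1 0; 0 0 0 0",
)

```text
t: 11.15
eef_pos: [0.4471, -0.0412, 0.0369]
ee_rot: [-3.142, 0.0, 2.929]
force: [-5.5, 2.2, 19.4]
width: 0.0007
```

Request:
apply_moves(
  deltas="0 0 -0.5 0; 0 2.2 0 0; 0 2.2 0 0; 0 0 0 0; 0 0 0.3 0; 0 0 0.1 0; 0 0 0.1 0; 0 0 0 0",
)

```text
t: 12.15
eef_pos: [0.456, 0.0014, 0.0369]
ee_rot: [3.142, -0.0, 2.928]
force: [-9.4, 3.2, 20.8]
width: 0.0004
```

Request:
apply_moves(
  deltas="0 0 -0.5 0; 0 2.2 0 0; 0 2.2 0 0; 0 0.05 0 0; 0 0 0.3 0; 0 0 0.1 0; 0 0 0.1 0; 0 0 0 0",
)

```text
t: 13.15
eef_pos: [0.4653, 0.0447, 0.0369]
ee_rot: [-3.141, -0.0, 2.928]
force: [-8.6, 1.2, 20.2]
width: 0.0004
```

Request:
apply_moves(
  deltas="0 0 -0.7 0; 0 -3.3 0 0; 0 -3.3 0 0; 0 -3.3 0 0; 0 -3.3 0 0; 0 0 0.2 0; 0 0 0.3 0; 0 0 0.1 0; 0 0 0.1 0; 0 0 0 0",
)

```text
t: 14.4
eef_pos: [0.4378, -0.0836, 0.0369]
ee_rot: [-3.14, -0.0, 2.931]
force: [-6.1, -1.9, 20.2]
width: 0.0003
```

Request:
apply_moves(
  deltas="0 0 -0.5 0; 0 -2.2 0 0; 0 -2.25 0 0; 0 0 0 0; 0 0 0.3 0; 0 0 0.1 0; 0 0 0.1 0; 0 0 0 0",
)

```text
t: 15.4
eef_pos: [0.4287, -0.1266, 0.0369]
ee_rot: [-3.141, 0.0, 2.93]
force: [-6.3, 2.7, 20.7]
width: -0.0
```

Request:
apply_moves(
  deltas="0 0 -1.5 0; 0 0 -1.5 0; 0 0 0 0",
)

```text
t: 15.78
eef_pos: [0.4294, -0.1266, 0.0665]
ee_rot: [3.141, 0.002, 2.929]
force: [-0.8, -0.6, -0.1]
width: 0.0005
```

Run:
```python
from station import readout, viewer
from h import *
s=readout.get_state();print(s["eef_pos"],s["q"],s["force"])
f=viewer.grab_frame("scene");cv2.imwrite("pics/scene10.png",cv2.resize(f["image"][70:250,250:470],None,fx=3.6,fy=3.3,interpolation=2)[:,:,::-1])
f=viewer.grab_frame("wrist");cv2.imwrite("pics/wrist10.png",f["image"][:,:,::-1])
g=viewer.grab_frame("top")
for u,v in((410,250),(412,272),(410,180)): print("base",ray(g,(u,v),0))
for h in(.2,.25,.3): print("rim",h,ray(g,(429,200),h),ray(g,(430,270),h))
```

```text
[ 0.42943548 -0.1265648   0.06649243] [ 1.56206357e-01  1.26274847e-01 -6.59056720e-01  1.12668715e-04
 -7.83222373e-01 -3.68392309e-01] [-0.81380686 -0.5563968  -0.1149655 ]
base [ 0.37708838 -0.23771115  0.        ]
base [ 0.31257835 -0.24137657  0.        ]
base [ 0.58639782 -0.24483051  0.        ]
rim 0.2 [ 0.49950236 -0.25938105  0.2       ] [ 0.31913587 -0.25502555  0.2       ]
rim 0.25 [ 0.49311955 -0.24940583  0.25      ] [ 0.31948944 -0.24521299  0.25      ]
rim 0.3 [ 0.48673675 -0.23943061  0.3       ] [ 0.31984301 -0.23540044  0.3       ]
```

View pics/scene10.png

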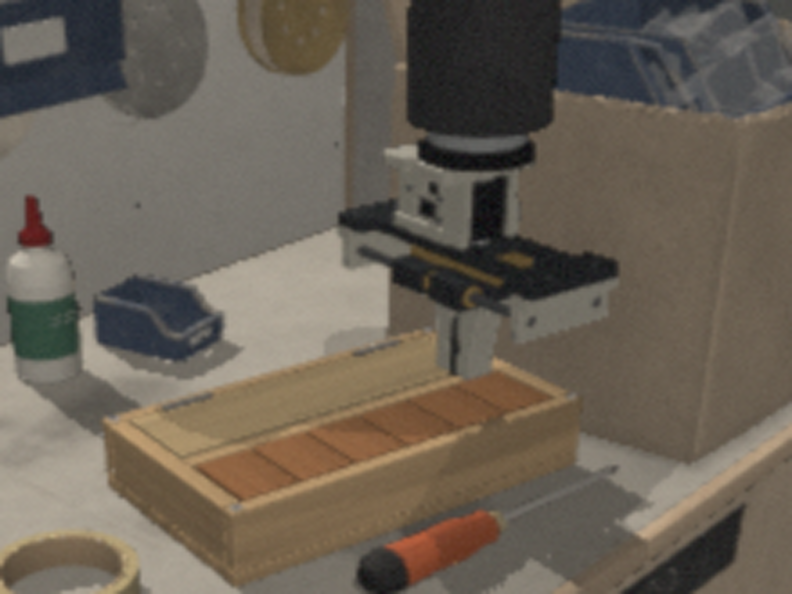

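View pics/wrist10.png

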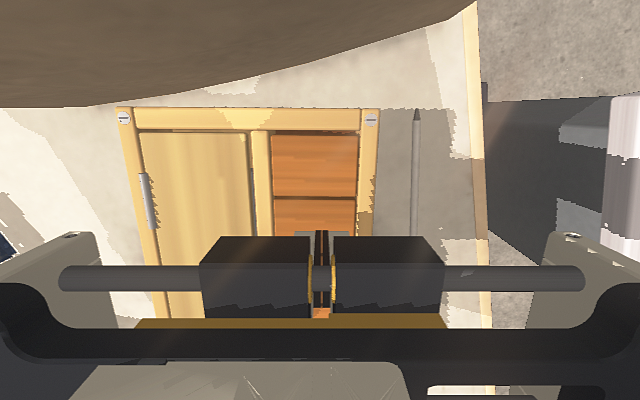

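Run:
```python
from station import readout, viewer
from h import *
g=viewer.grab_frame("scene"); s=readout.get_state(); p=s["eef_pos"]
X=np.array([.9765,-.2153,0]);Y=np.array([.2153,.9765,0])
cv2.imwrite("pics/scene11.png",cv2.resize(g["image"][120:190,330:430],None,fx=8,fy=8,interpolation=2)[:,:,::-1])
for xx in(-.08,-.097):
  for yy in(.039,-.039):
    for z in(.02,.04,.066,.09): 
        q=p+xx*X+yy*Y; q[2]=p[2]+z; print(xx,yy,z,((proj(g,q)[0]-[330,120])*8).round(0))
q=p.copy()
for z in(0,.02,.025): print("tip",z,((proj(g,p+[0,0,z])[0]-[330,120])*8).round(0))
```

```text
-0.08 0.039 0.02 [471. 637.]
-0.08 0.039 0.04 [475. 575.]
-0.08 0.039 0.066 [480. 493.]
-0.08 0.039 0.09 [485. 414.]
-0.08 -0.039 0.02 [666. 564.]
-0.08 -0.039 0.04 [672. 504.]
-0.08 -0.039 0.066 [680. 424.]
-0.08 -0.039 0.09 [687. 348.]
-0.097 0.039 0.02 [512. 660.]
-0.097 0.039 0.04 [516. 598.]
-0.097 0.039 0.066 [522. 514.]
-0.097 0.039 0.09 [528. 435.]
-0.097 -0.039 0.02 [708. 586.]
-0.097 -0.039 0.04 [714. 525.]
-0.097 -0.039 0.066 [723. 443.]
-0.097 -0.039 0.09 [731. 367.]
tip 0 [386. 561.]
tip 0.02 [388. 504.]
tip 0.025 [389. 489.]
```

View pics/scene11.png

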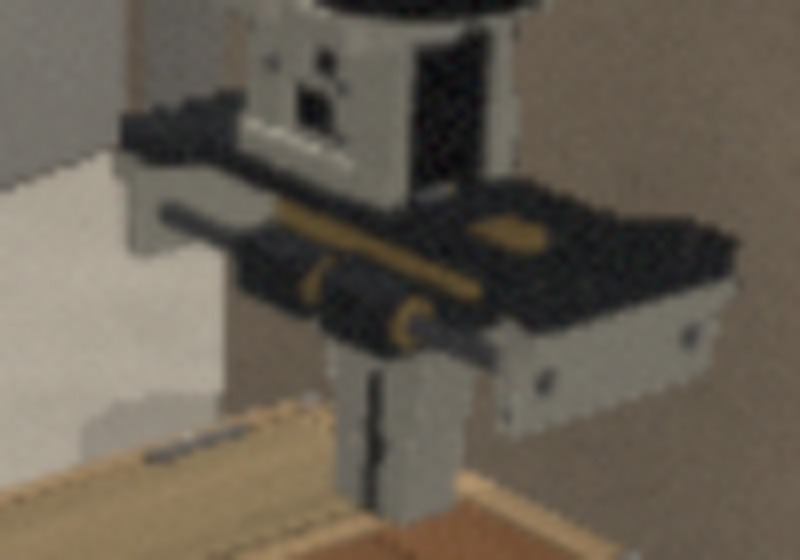

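Request:
apply_moves(
  deltas="0 -1.1 0 0; 0 -1.1 0 0; 0 -1.1 0 0; 0 -1.1 0 0; 0 0 0 -0.05; 0 0 0 -0.05; 0 0 0 0",
)

```text
t: 16.85
eef_pos: [0.419, -0.1707, 0.0658]
ee_rot: [3.142, -0.0, 3.028]
force: [0.5, 0.2, -0.3]
width: 0.0004
```

Run:
```python
from station import readout, viewer
from h import *
s=readout.get_state();print(s["eef_pos"],s["ee_rot"],s["force"])
f=viewer.grab_frame("scene");cv2.imwrite("pics/scene12.png",cv2.resize(f["image"][70:250,250:470],None,fx=3.6,fy=3.3,interpolation=2)[:,:,::-1])
f=viewer.grab_frame("wrist");cv2.imwrite("pics/wrist12.png",f["image"][:,:,::-1])
```

```text
[ 0.41896704 -0.17070217  0.0657561 ] [ 3.14158570e+00 -6.79015915e-06  3.02765269e+00] [ 0.45997947  0.24288962 -0.30832496]
```

View pics/scene12.png

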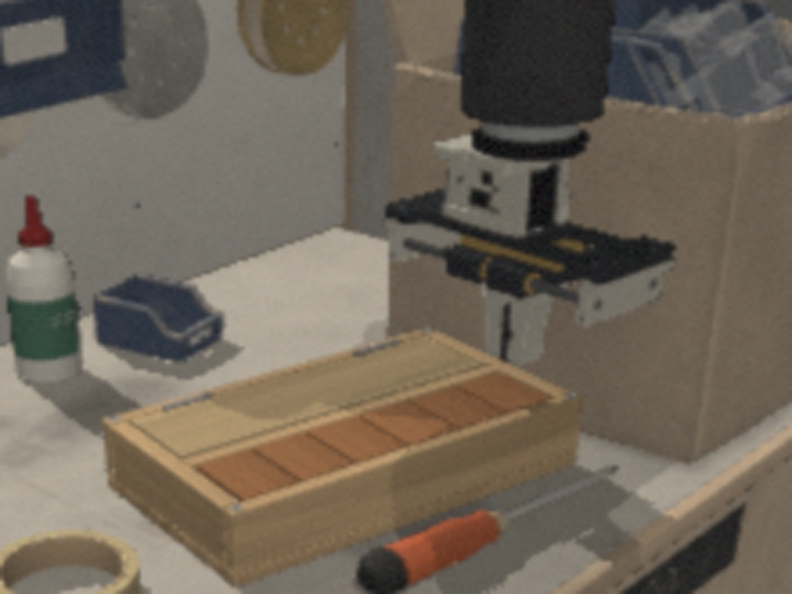

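View pics/wrist12.png

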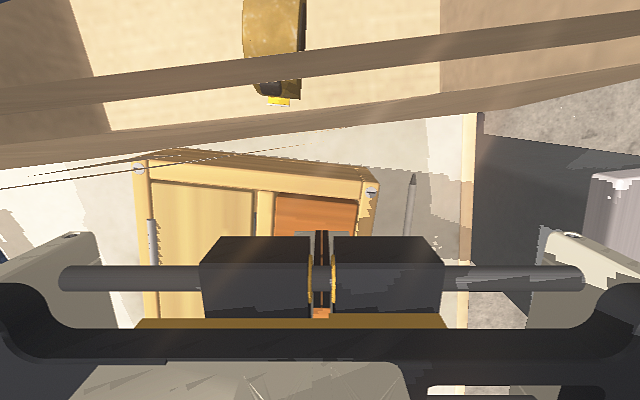

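Request:
apply_moves(
  deltas="0 0 1.0 0; 0 0 1.0 0; 0 0 0.5 0; 0 0 0.3 0; 0 0 0.1 0; 0 0 0.1 0; 0 0 0 0",
)

```text
t: 17.82
eef_pos: [0.4189, -0.1702, 0.0359]
ee_rot: [3.142, -0.0, 3.029]
force: [-2.6, 1.5, 3.2]
width: 0.0007
```

Request:
apply_moves(
  deltas="0 0 0.1 0; 0 0 0.1 0; 0 0 0.1 0; 0 0 0 0",
)

```text
t: 18.32
eef_pos: [0.4193, -0.1702, 0.0326]
ee_rot: [3.142, 0.0, 3.029]
force: [0.5, -0.6, -0.1]
width: 0.0006
```

Run:
```python
from station import readout, viewer
from h import *
f=viewer.grab_frame("scene");cv2.imwrite("pics/scene13.png",cv2.resize(f["image"][110:230,270:430],None,fx=5,fy=5,interpolation=2)[:,:,::-1])
```

```text
(no output)
```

View pics/scene13.png

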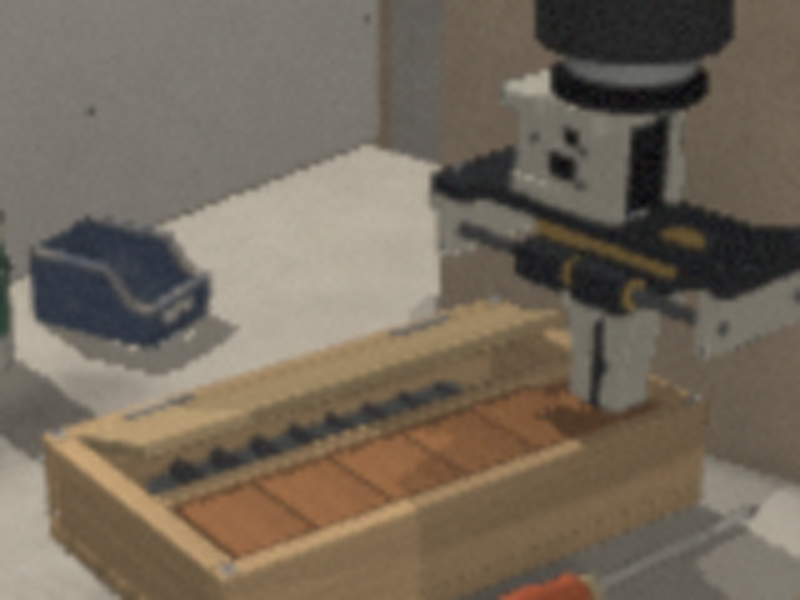

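Request:
apply_moves(
  deltas="0 0 0.1 0; 0 0 0.1 0; 0 0 0.1 0; 0 0 0.05 0; 0 0 0 0",
)

```text
t: 19.0
eef_pos: [0.4198, -0.1702, 0.0299]
ee_rot: [-3.142, 0.001, 3.029]
force: [-1.4, 2.3, 10.6]
width: 0.0007
```

Request:
apply_moves(
  deltas="0 0 -0.5 0; 0 0 -1.5 0; 0 0 -2 0; 0 0 -2 0; 0 0 -2 0; 0 0 -2 0; 0 0 0 0; 0 0 0 0",
)

```text
t: 20.0
eef_pos: [0.4186, -0.1701, 0.1286]
ee_rot: [3.141, -0.001, 3.028]
force: [-0.8, -0.2, -1.0]
width: 0.0006
```

Run:
```python
from station import readout, viewer
from h import *
s=readout.get_state();print(s["t"],s["eef_pos"],s["force"])
f=viewer.grab_frame("scene");cv2.imwrite("pics/scene14.png",cv2.resize(f["image"][90:270,240:440],None,fx=4,fy=3.3,interpolation=2)[:,:,::-1])
f=viewer.grab_frame("top");cv2.imwrite("pics/top14.png",f["image"][:,:,::-1])
```

```text
20.0 [ 0.41855982 -0.17007715  0.12860364] [-0.80623104 -0.21173206 -1.00045565]
```

View pics/scene14.png

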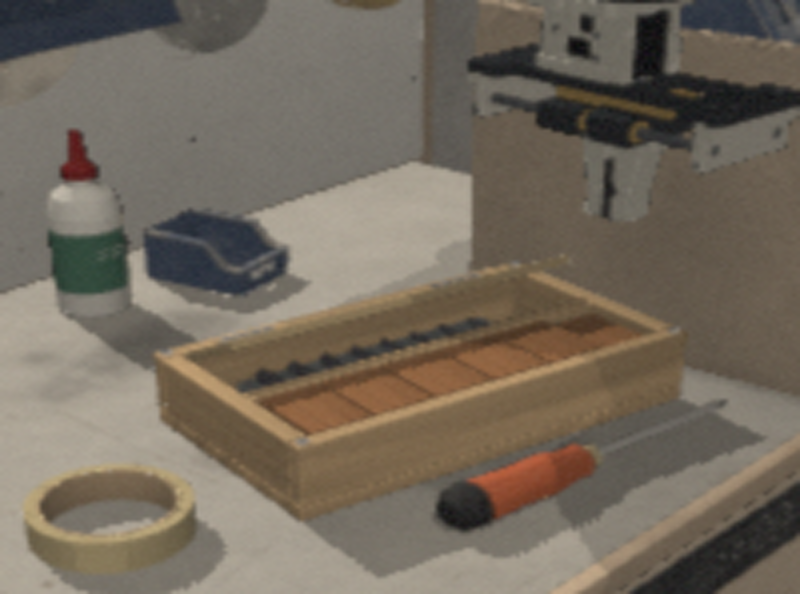

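Request:
apply_moves(
  deltas="0 0 -2 0; 0 1 -2 0; 0 1 -1 0; 0 1 0 0; 0 0 0 0; 0 0 0 0; 0 0 0 0",
)

```text
t: 20.98
eef_pos: [0.4222, -0.1405, 0.1788]
ee_rot: [-3.141, -0.001, 3.028]
force: [-0.1, -0.4, 0.4]
width: -0.0
```

Run:
```python
from station import readout, viewer, job
import numpy as np
s=readout.get_state();print(s["t"],s["eef_pos"],s["force"],np.abs(s["qd"]).max())
f=viewer.grab_frame("scene")
for q in("masking_tape","screwdriver"): print(q,[(round(d["conf"],2),d["extent"]) for d in viewer.silhouettes("scene",q)][:1])
print(job.job_done())
```

```text
20.975 [ 0.42223225 -0.14052851  0.17881933] [-0.07656204 -0.40960525  0.37520487] 0.003765352784258289
masking_tape [(0.59, [244.0, 232.4, 45.1, 29.2])]
screwdriver [(0.88, [347.4, 213.1, 66.1, 36.5])]
the job is handed in; nothing more can be done
None
```

I found the catch and pushed it all the way down. The lid sprang open by itself, and I handed the job in at about 21 s.

**Finding the catch:** I pressed each slat with the shut fingertips. Five were rigid at about 20 N. The sixth, at the right (−y) end, gave way.

**Pushing it down:** That slat went down about 7.0 mm to its end stop, where the force was about 10.6 N. I then lifted straight up and moved clear.

**Last checks:**
- **Lid:** the last close-up picture shows it standing open and the end slat sunk. I did not measure the lid's angle; at full travel it should be about 0.5 rad.
- **Robot clear:** the wrist force was under 0.6 N and the arm was at rest.
- **Loose things:** the masking tape and screwdriver were found within a few pixels of where they started, which is within detector scatter. The tape measure could not be checked at the start or the end. I only saw it once, in a wrist picture, apparently inside the open carton on the right, which I stayed clear of.

**Disagreements:**
- **Height:** contact came at a reported TCP height of 37 mm instead of 60 mm. The scene camera also showed the gripper about 22 mm higher than reported. I went by touch for height.
- **Sideways position:** the wrist view and the other two cameras differed by about 5 mm along the slat row. I went mainly by the wrist view.

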